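# Check the hand lever of a bean dispenser

## Task

Check the hand lever of the bean dispenser with the round hopper: with the outside of the fingers, press its outer face firmly but gently in towards the fixed bar until it comes up against its stop, then let go so that it springs all the way back. Press it in to the stop a second time and finish while holding it there, so that the gap left to the bar can be looked at. Do not grip or hook the lever or touch its back or the fixed bar, and leave the other dispenser and everything else on the counter alone.

Things in the scene. Friction and masses are not known exactly. Their poses are not given: they have to be found in the camera images.
- round_dispenser: Bean dispenser with a ROUND drum hopper, the one to check; fixed, 252 mm tall. Origin centre of underside: foot plate 160 (x) x 120 (y) x 12 mm; black housing 140 x 120 mm at z 100 to 160 mm, spout below it; hopper on top, within 73 mm of the axis. A hand grip sticks out of its +y side at z = 130 mm: a fixed bar, and on the bar's -x side a hinged hand lever
- square_dispenser: Bean dispenser with a SQUARE box hopper, 130 mm across the flats, otherwise the same build as the round one, 252 mm tall, with the same bar and lever on its +y side; not to be operated
- round_lever (a joint): Hand lever of the round dispenser, hinge angle in rad. 0 = released: the free end splays 0.30 rad away from the bar. It grows as the lever is pressed towards the bar (clockwise seen from above) to a hard stop at 0.445, which is 0.145 past parallel, with about 13 mm of gap to the bar left at the tip. At the face point a spring resists with about 1.6 N at the start and 4.2 N near the stop
- round_lever_pivot (a point): On the vertical hinge axis of the round dispenser's lever, at the blade's mid height, 130 mm above the counter; at (-20, 68, 130) mm in the dispenser's frame. Axes turn with the lever: y outward along the blade, -x out of its outer face, z up
- round_lever_face (a point): Press point: on the outer face (bare aluminium, away from the bar) of the round dispenser's lever, 110 mm out from the pivot, mid height; in the lever's axes at (-6, 110, 0) mm from the pivot; moves with the lever. The blade is 150 mm long from the pivot, 24 mm high (118 to 142 mm above the counter), 12 mm thick. Press along the lever's +x; the spring returns it when let go
- round_lever_back (a point): On the rubber strip 115 x 22 x 3 mm that lines the bar side of the round dispenser's lever; not to be touched. Point on its bare face opposite the press point, (6, 110, 0) mm from the pivot in the lever's axes
- round_bar (a point): Fixed bar of the round dispenser's grip, 16 mm across (19 mm over the rubber sleeve), 160 mm long along y from the housing outward; this point on its axis at (30, 115, 130) mm in the dispenser's frame; not to be touched
- square_lever (a joint): Hand lever of the square dispenser, built the same way; must stay released (0)
- cup_a: white ceramic tasting cup, 62 mm across the rim, 55 mm tall, standing under the spout of the round dispenser; origin centre of its underside; bystander, leave it alone
- cup_b: white ceramic tasting cup like the other, under the spout of the square dispenser; origin centre of its underside; bystander
- tamper: steel coffee tamper, 52 mm across, 72 mm tall, standing on the counter; origin centre of its underside; bystander
- mug: ceramic mug, 76 mm across, 85 mm tall, with a side handle; origin centre of its underside; bystander
- jar: amber glass jar with a metal cap, 56 mm across, 85 mm tall; origin centre of its underside; bystander

How it is judged:
By the outcome, as a careful person would: the job done as asked, in the order asked, and still so for the second after the job is handed in, while the arm keeps its last pose, push and grip.
It also fails if it takes over 43 s, if anything falls off the work surface, if the arm or the gripper's body presses on something with over 40 N, if the wrist force passes 120 N, or if a joint passes its speed limit or range.

## Robot

A 7-joint arm with a two-finger parallel gripper is mounted at the origin on the work surface. World frame = base frame: x ahead of the robot, y to its left, z up, the work surface at z = 0. Lengths are in m, angles in rad, forces in N, time in s.
With the tool pointing down it reaches from about 0.35 to 0.9 m from the base axis. Payload 19.9 kg.
Tool frame: the origin (TCP) lies midway between the tips of the shut fingers; the grasp point (between the pads) lies 19 mm behind it; z points along the fingers, y is the line along which they close (so a half turn about z gives the same grasp; the last joint's range is limited). The gripper opens to 94 mm and grips with 3 to 60 N. Pads are 16 mm wide; open, the fingers measure 119 mm over their backs; the gripper's body (75 mm by 177 mm) begins 78 mm behind the grasp point.
Start: joints at [1.085, 0.417, -0.01, 1.614, 0.005, 1.111, -0.053], TCP at [0.269, -0.564, 0.205] pointing down, gripper open.
Joint ranges: [-2.81, 2.81], [-0.39, 2.02], [-1.27, 1.25], [0.06, 2.57], [-1.19, 4.33], [0.19, 2], [-2.82, 2.82]. Speed limits (rad/s): [1.89, 1.89, 2.39, 2.39, 3.01, 3.01, 3.01].

## Interface

Orientations are given as [roll, pitch, yaw] about the fixed x, y, z axes, in that order (R = Rz(yaw) Ry(pitch) Rx(roll)).
In Python, from station import ctrl gives the robot as it stands.
- The arm moves only by the shell command python3 -m pendant 'ROWS'. ROWS is JSON, a list of rows, each a list of 3 entries, a list of its own where there are three numbers: the shift along the tool's x, y, z in m, then the turn about the tool's z in rad, then the finger opening in m, from 0 to 0.094. In form: [[[tx, ty, tz], spin, claw], ...]. A call has 1 to 10 rows; each row shifts and turns the commanded pose from where the row before left it, along the tool's axes as they then stand; what a row does not reach is not made up. A row lasts 1/10 s, in which the tool goes at most 50 mm and 8.59 degrees, less where a joint would pass 70% of its speed; a pose out of reach is approached as far as the arm can. A call is refused whole if a number of a shift passes 0.05 or a number of a turn 0.15, either way. A call with a gripper value outside its range is refused whole. The fingers move at their own pace and stop on an object; the grip force is fixed at half the most. Time passes only in rows, so rows that do not move let the fingers close. It gives the time, the measured TCP pose, the force, the opening and the grip force at its end, in the units of the state.
- ctrl.get_state(): the state, without advancing time (a new reading comes with each control period).
- ctrl.camera(name): name is "side" or "top"; returns a dict with "frame" (420x560x3 uint8, red, green, blue), "fx", "fy", "cx", "cy" (pixels), "eye" and "rotation" of the camera in the world. Camera axes: x right, y up, looking along -z (the intrinsics and any distortion apply to the point x, -y, -z); pixel columns grow to the right and rows downward; lengths in m; the calibration is good to about 2 mm. A picture is of the moment at which its call begins. There is no depth.
- ctrl.hand_in(): hands the job in; it is judged then, once.
The state is a dict: "time_s": time; "joints": joint angles; "qvel": joint speeds; "tau": joint torques, N m; "position": TCP position; "tool_rot": TCP orientation; "ft_force": force on the tool from outside, world axes, zero at the start; "ft_torque": the same for the moment, N m; "grip_width": opening from 0.0 (shut) to 1.0 (fully open); "grip_force": force on a finger pad.
Only numpy, scipy, OpenCV 4.12 (cv2) and the standard library are available. Lean on these libraries where they do the work, as an engineer would, in place of code of your own. Each camera call takes 0.05 s, during which the arm holds its last target. There are 200 camera calls.

## Working session

There is one attempt and no reset: what is moved stays moved. The work goes in short steps, Python scripts to look and compute and a shell command to move; the robot and the scene stay as the last step left them, time stands still between calls to the robot, and variables do not carry over. Pictures are saved under pics/ and viewed, at most 10 in all, crops included, and the job is handed in when it is done.

```bash
mkdir -p pics; ls; python3 - <<'E'
from station import ctrl
import cv2,pickle
s=ctrl.get_state(); print({k:s[k] for k in("time_s","position","tool_rot","ft_force","grip_width")})
for n in("side","top"):
    c=ctrl.camera(n); pickle.dump(c,open(n+".pkl","wb")); print({k:c[k] for k in c if k!="frame"})
    cv2.imwrite(f"pics/{n}0.png",cv2.resize(c["frame"][:,:,::-1],(800,600),interpolation=cv2.INTER_CUBIC))
E
```

```text
pics
{'time_s': 0.0, 'position': array([ 0.26872018, -0.56385816,  0.20482093]), 'tool_rot': array([-3.14036021e+00,  9.85663782e-05,  4.44760704e-01]), 'ft_force': array([-0.0190131 ,  0.43419731,  0.73978553]), 'grip_width': 0.9992383801635125}
{'fx': 521.4992959316213, 'fy': 521.4992959316213, 'cx': 275.5625582642658, 'cy': 206.16920547299037, 'eye': array([0.27115873, 0.72694832, 0.99826315]), 'rotation': array([ 0.76395214, -0.00951583, -2.79430688])}
{'fx': 522.9616591814292, 'fy': 522.9616591814292, 'cx': 270.8308363109719, 'cy': 200.45991947384488, 'eye': array([ 0.38365631, -0.10317173,  1.14639931]), 'rotation': array([ 1.87005624e-01, -1.06221326e-03, -1.58118877e+00])}
```

View pics/side0.png

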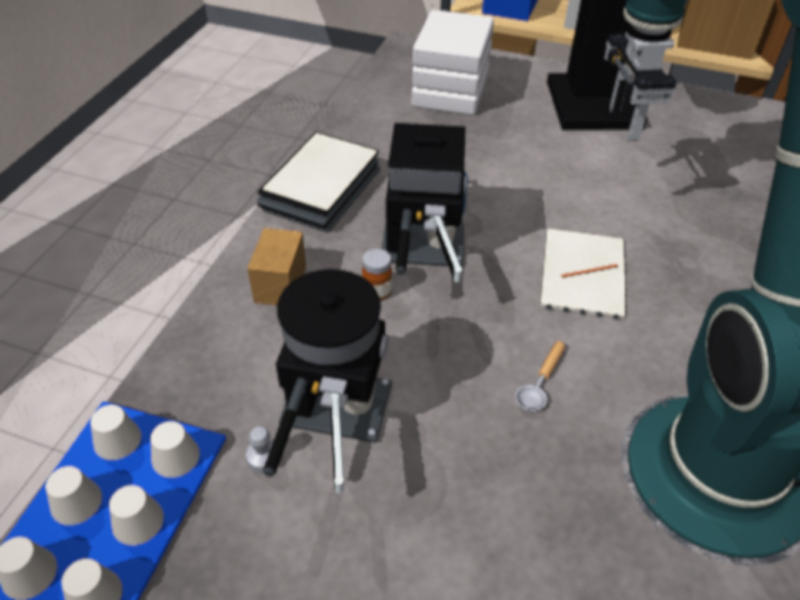

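View pics/top0.png

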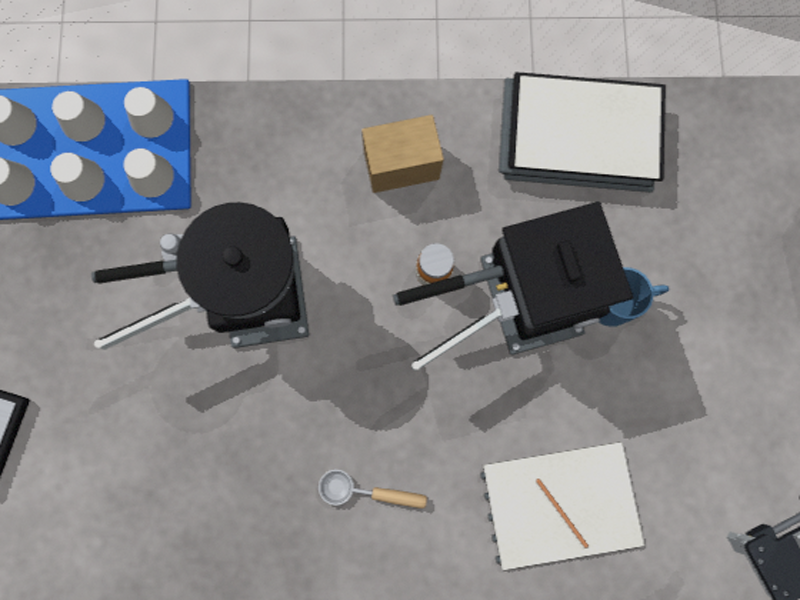

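The top view has world +x up and +y left. The round dispenser is the left one, with its lever tip at about (98,344), lever root at (195,300) and bar end at (95,277). The side view agrees, with the round lever tip at (338,485). I'll enlarge both.

```bash
python3 - <<'E'
import cv2,pickle,numpy as np
t=pickle.load(open("top.pkl","rb"))["frame"][:,:,::-1]; s=pickle.load(open("side.pkl","rb"))["frame"][:,:,::-1]
# top crop cols 60..220 rows 140..250 ; side crop cols 160..290 rows 180..350
a=cv2.resize(t[135:255,55:225],None,fx=4.7,fy=4.7,interpolation=cv2.INTER_CUBIC)
b=cv2.resize(s[230:350,160:320],None,fx=5,fy=5,interpolation=cv2.INTER_CUBIC)
cv2.imwrite("pics/tc.png",a); cv2.imwrite("pics/sc.png",b)
E
```

```text
(no output)
```

View pics/tc.png

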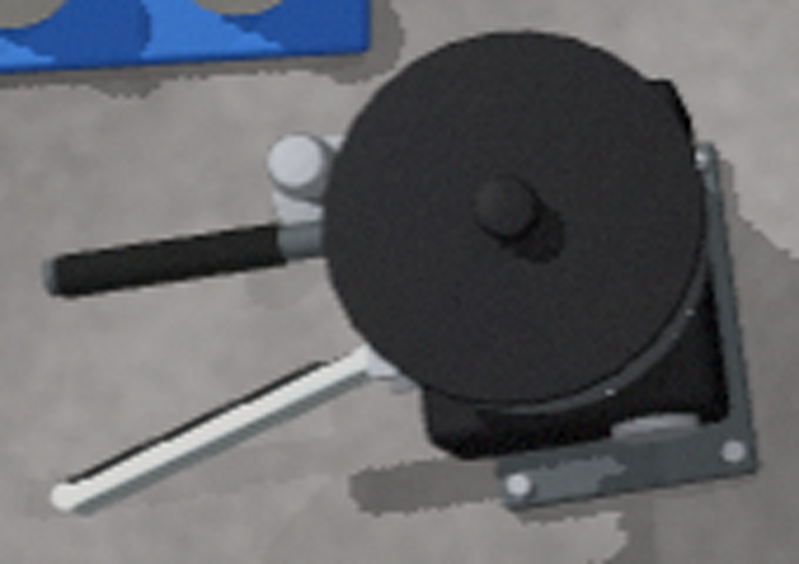

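View pics/sc.png

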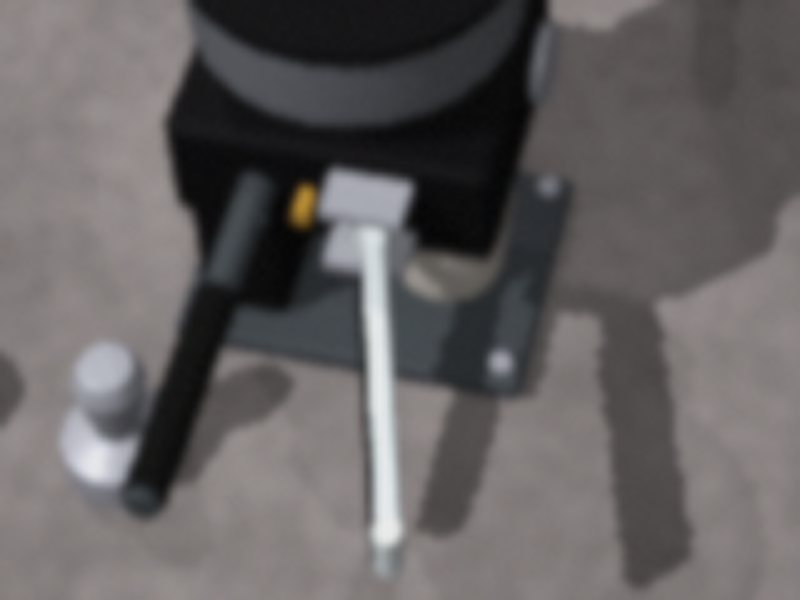

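```bash
cat > h.py <<'E'
import pickle,numpy as np
from scipy.spatial.transform import Rotation as R
from scipy.optimize import least_squares
def proj(c,P):
    q=(np.atleast_2d(P)-c["eye"])@R.from_euler("xyz",c["rotation"]).as_matrix()
    return np.c_[c["cx"]+c["fx"]*q[:,0]/-q[:,2], c["cy"]-c["fy"]*q[:,1]/-q[:,2]]
def lev(a,th):  # lever-axes point -> dispenser frame, a in mm
    b=0.30-th; c,s=np.cos(b),np.sin(b)
    return [-20+c*a[0]-s*a[1], 68+s*a[0]+c*a[1], 130+a[2]]
def W(p,P): return np.c_[(R.from_euler("z",p[2]).apply(np.array(P)/1000)+[p[0],p[1],0])]
E
python3 - <<'E'
from h import *
t=pickle.load(open("top.pkl","rb"));s=pickle.load(open("side.pkl","rb"))
M=[[30,220,130],[-80,-60,12],[-80,60,12],lev([0,144,12],0)]
tp=np.array([[50,277],[754,470],[508,508],[65,497]])/4.7+[55,135]
Ms=[[30,220,130],lev([0,144,12],0),[-80,60,12]]
sp=np.array([[143,496],[386,530],[516,394]])/5+[160,230]
f=lambda p:np.r_[(proj(t,W(p,M))-tp).ravel(),(proj(s,W(p,Ms))-sp).ravel()]
r=least_squares(f,[.5,.3,.1]);print(r.x,f(r.x).reshape(-1,2).round(2))
p=r.x;np.save("pose.npy",p)
for th in(0,.445):
    print(th,"pivot,face,tip,normal",W(p,[lev([0,0,0],th),lev([-6,110,0],th),lev([-6,150,0],th)]).round(4))
    print("press dir yaw",p[2]+.3-th)
print("hopper/bar",W(p,[[0,0,0],[30,220,130],[30,115,130]]).round(4))
E
```

```text
[0.59063175 0.08416998 0.13437183] [[-3.08  1.2 ]
 [ 0.44  1.59]
 [-2.04  1.43]
 [ 2.21 -1.27]
 [-1.68  2.86]
 [-0.67 -4.43]
 [ 0.83 -2.35]]
0 pivot,face,tip,normal [[0.5617 0.1489 0.13  ]
 [0.51   0.2461 0.13  ]
 [0.4931 0.2824 0.13  ]]
press dir yaw 0.43437182666995183
0.445 pivot,face,tip,normal [[0.5617 0.1489 0.13  ]
 [0.5569 0.2589 0.13  ]
 [0.5573 0.2989 0.13  ]]
press dir yaw -0.010628173330048174
hopper/bar [[0.5906 0.0842 0.    ]
 [0.5909 0.3062 0.13  ]
 [0.605  0.2022 0.13  ]]
```

```bash
cat >> h.py <<'E'
def bp(c,uv,z):
    uv=np.atleast_2d(uv);d=np.c_[(uv[:,0]-c["cx"])/c["fx"],-(uv[:,1]-c["cy"])/c["fy"],-np.ones(len(uv))]@R.from_euler("xyz",c["rotation"]).as_matrix().T
    return c["eye"]+d*((np.broadcast_to(z,len(uv))-c["eye"][2])/d[:,2])[:,None]
E
python3 - <<'E'
from h import *
t=pickle.load(open("top.pkl","rb"));s=pickle.load(open("side.pkl","rb"))
T=lambda l:np.array(l)/4.7+[55,135]; S=lambda l:np.array(l)/5+[160,230]
print("top bar end, bar root, c1,c2, tip, lever root,knob\n",bp(t,T([[50,277],[300,239],[754,470],[508,508],[65,497],[368,362],[507,206]]),[.13,.13,.012,.012,.142,.142,.252]).round(4))
print("side barend, tip, root, corner\n",bp(s,S([[143,496],[386,530],[373,238],[516,394]]),[.13,.142,.142,.012]).round(4))
# TCP check in the top image not visible; side: base & gripper
print(proj(s,[[0.2687,-.5639,.205],[0,0,0]])*800/560)
E
```

```text
top bar end, bar root, c1,c2, tip, lever root,knob
 [[0.5933 0.3003 0.13  ]
 [0.6086 0.1956 0.13  ]
 [0.5229 0.015  0.012 ]
 [0.5064 0.1286 0.012 ]
 [0.4987 0.2836 0.142 ]
 [0.5535 0.1616 0.142 ]
 [0.5934 0.0831 0.252 ]]
side barend, tip, root, corner
 [[0.5907 0.2997 0.13  ]
 [0.4964 0.2875 0.142 ]
 [0.5522 0.1683 0.142 ]
 [0.5029 0.1392 0.012 ]]
[[622.21648206 123.8096181 ]
 [717.65608182 469.98084796]]
```

```bash
python3 -m pendant '[[[0.03,-0.02,-0.01],-0.06,0],[[0.04,-0.02,-0.01],-0.08,0],[[0.04,-0.02,-0.01],-0.09,0],[[0.04,-0.02,-0.01],-0.09,0],[[0.04,-0.02,-0.01],-0.09,0],[[0.04,-0.02,-0.01],-0.09,0],[[0.04,-0.02,-0.01],-0.09,0],[[0.04,-0.02,-0.01],-0.09,0],[[0.04,-0.02,0],-0.09,0],[[0.04,-0.02,0],-0.09,0]]'
python3 - <<'E'
from h import *
t=pickle.load(open("top.pkl","rb"));s=pickle.load(open("side.pkl","rb"))
T=lambda l:np.array(l)/4.7+[55,135]; S=lambda l:np.array(l)/5+[160,230]
M=[[30,216,130],[0,0,252],lev([0,150,12],0)];Ms=[M[0],M[2]]
tp=T([[50,277],[507,206],[65,497]]);sp=S([[143,496],[386,530]])
f=lambda p:np.r_[(proj(t,W(p,M))-tp).ravel(),(proj(s,W(p,Ms))-sp).ravel()]
r=least_squares(f,[.5,.3,.1]);p=r.x;print(p,f(p).reshape(-1,2).round(2));np.save("pose.npy",p)
for th in(0,.445): print(th,p[2]+.3-th,W(p,[lev([0,0,0],th),lev([-6,110,0],th)]).round(4))
E
```

```text
time_s: 1.1
position: [0.3847, -0.1518, 0.2855]
tool_rot: [3.142, 0.0, 1.309]
ft_force: [1.7, 0.3, 0.6]
grip_width: 0.186
grip_force: 0.0
[0.59200318 0.08335215 0.1401347 ] [[-0.64  0.86]
 [-0.19  0.78]
 [ 0.01 -0.05]
 [-0.84  0.62]
 [-0.37 -2.19]]
0 0.44013470005339717 [[0.5627 0.1479 0.13  ]
 [0.5104 0.2449 0.13  ]]
0.445 -0.004865299946602841 [[0.5627 0.1479 0.13  ]
 [0.5572 0.2579 0.13  ]]
```

```bash
python3 -m pendant '[[[0.037,0.011,0],-0.07,0],[[0.037,0.011,0],-0.07,0],[[0.037,0.011,0],-0.07,0],[[0.037,0.011,0],-0.07,0],[[0.037,0.011,0],-0.07,0],[[0.037,0.011,0],-0.07,0],[[0.037,0.011,0],-0.07,0],[[0.037,0.011,0],-0.07,0],[[0.037,0.011,0],-0.07,0],[[0.037,0.011,0],-0.07,0]]'; python3 -m pendant '[[[0,0,0],0,0],[[0,0,0],0,0]]'
```

```text
time_s: 2.1
position: [0.4746, 0.2151, 0.2853]
tool_rot: [-3.141, -0.0, 2.007]
ft_force: [0.1, -0.9, 0.1]
grip_width: 0.004
grip_force: 0.0
time_s: 2.3
position: [0.4744, 0.2142, 0.2851]
tool_rot: [-3.141, -0.0, 2.006]
ft_force: [0.8, -0.6, -1.0]
grip_width: 0.005
grip_force: 0.0
```

```bash
python3 -m pendant '[[[0.012,-0.007,0.01],0,0],[[0,0,0.025],0,0],[[0,0,0.03],0,0],[[0,0,0.03],0,0],[[0,0,0.03],0,0],[[0,0,0.03],0,0],[[0,0,0.02],0,0],[[0,0,0],0,0],[[0,0,0],0,0]]'
python3 - <<'E'
from station import ctrl
import cv2,numpy as np,pickle
t=ctrl.camera("top");s=ctrl.camera("side");s0=ctrl.get_state();print(s0["ft_force"])
a=t["frame"][130:290,30:230,::-1];b=s["frame"][200:360,150:350,::-1]
cv2.imwrite("pics/a1.png",cv2.resize(np.hstack([a,b]),None,fx=2,fy=2,interpolation=cv2.INTER_CUBIC))
E
```

```text
time_s: 3.2
position: [0.4631, 0.2214, 0.1108]
tool_rot: [-3.141, -0.0, 2.004]
ft_force: [0.1, -0.3, -0.2]
grip_width: 0.003
grip_force: 0.0
[-1.06672508  0.69629622 -0.61541267]
```

View pics/a1.png

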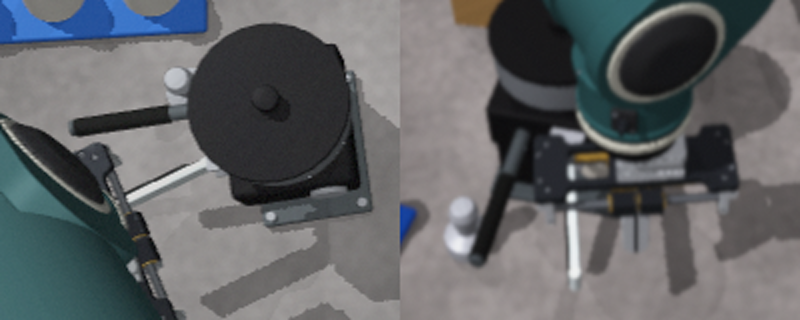

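The fingers are on the robot side of the round lever, level with the blade, and the gripper body is clear of the hopper. Next I approach the face.

```bash
python3 -m pendant '[[[0,0.008,0],0,0],[[0,0.008,0],0,0],[[0,0.008,0],0,0],[[0,0.006,0],0,0],[[0,0.003,0],0,0],[[0,0,0],0,0],[[0,0,0],0,0]]'
python3 -m pendant '[[[0,0.003,0],0,0],[[0,0.003,0],0,0],[[0,0,0],0,0],[[0,0,0],0,0]]'
```

```text
time_s: 4.0
position: [0.4931, 0.2356, 0.1104]
tool_rot: [-3.141, -0.0, 2.005]
ft_force: [0.2, 0.1, 0.5]
grip_width: 0.003
grip_force: 0.0
time_s: 4.4
position: [0.4987, 0.2382, 0.1104]
tool_rot: [-3.141, -0.0, 2.005]
ft_force: [0.0, -1.1, 0.2]
grip_width: 0.003
grip_force: 0.0
```

Expected contact is about here. Now I press along the lever's arc.

```bash
python3 -m pendant '[[[0.0007,0.0044,0],0.04,0],[[0.0007,0.0044,0],0.04,0],[[0.0007,0.0044,0],0.04,0],[[0.0007,0.0044,0],0.04,0],[[0,0,0],0,0],[[0,0,0],0,0]]'
python3 -m pendant '[[[0.0007,0.0044,0],0.04,0],[[0.0007,0.0044,0],0.04,0],[[0.0007,0.0044,0],0.04,0],[[0.0007,0.0044,0],0.04,0],[[0,0,0],0,0],[[0,0,0],0,0]]'
```

```text
time_s: 5.0
position: [0.5136, 0.2472, 0.1104]
tool_rot: [-3.141, -0.0, 1.846]
ft_force: [-2.8, 0.5, 0.0]
grip_width: 0.005
grip_force: 1.1
time_s: 5.6
position: [0.5301, 0.2537, 0.1103]
tool_rot: [-3.141, -0.0, 1.687]
ft_force: [-2.9, 2.2, -1.4]
grip_width: 0.007
grip_force: 1.6
```

```bash
python3 -m pendant '[[[0.0007,0.0044,0],0.04,0],[[0.0007,0.0044,0],0.04,0],[[0.0003,0.0022,0],0.02,0],[[0,0,0],0,0],[[0,0,0],0,0]]'
python3 -m pendant '[[[0,0.002,0],0.02,0],[[0,0,0],0,0],[[0,0,0],0,0]]'
python3 -m pendant '[[[0,0.002,0],0,0],[[0,0,0],0,0],[[0,0,0],0,0]]'
```

```text
time_s: 6.1
position: [0.5411, 0.2562, 0.1104]
tool_rot: [-3.141, -0.0, 1.586]
ft_force: [-4.5, 2.3, -0.7]
grip_width: 0.004
grip_force: 1.9
time_s: 6.4
position: [0.5433, 0.2562, 0.1104]
tool_rot: [-3.141, 0.0, 1.566]
ft_force: [-4.4, 1.4, -0.5]
grip_width: 0.006
grip_force: 2.0
time_s: 6.7
position: [0.5453, 0.2563, 0.1105]
tool_rot: [-3.141, -0.0, 1.565]
ft_force: [-3.8, 2.9, -1.5]
grip_width: 0.005
grip_force: 2.1
```

```bash
python3 -m pendant '[[[0,0.001,0],0,0],[[0,0,0],0,0],[[0,0,0],0,0]]'
python3 -m pendant '[[[0,0.001,0],0,0],[[0,0,0],0,0],[[0,0,0],0,0]]'
python3 -m pendant '[[[0,0.001,0],0,0],[[0,0,0],0,0],[[0,0,0],0,0]]'
```

```text
time_s: 7.0
position: [0.5461, 0.2563, 0.1104]
tool_rot: [-3.141, 0.0, 1.565]
ft_force: [-5.9, 2.2, 0.2]
grip_width: 0.005
grip_force: 2.7
time_s: 7.3
position: [0.5465, 0.2563, 0.1104]
tool_rot: [-3.14, 0.0, 1.566]
ft_force: [-10.1, 2.1, 3.7]
grip_width: 0.0
grip_force: 5.2
time_s: 7.6
position: [0.5468, 0.2563, 0.1103]
tool_rot: [-3.139, 0.001, 1.566]
ft_force: [-16.2, -0.4, 7.4]
grip_width: 0.005
grip_force: 7.7
```

```bash
python3 -m pendant '[[[0,-0.003,0],0,0],[[0,-0.004,0],0,0],[[-0.0007,-0.005,0],-0.04,0],[[-0.0007,-0.005,0],-0.04,0],[[-0.0007,-0.005,0],-0.04,0],[[-0.0007,-0.005,0],-0.04,0],[[-0.0007,-0.005,0],-0.04,0],[[-0.0007,-0.005,0],-0.04,0],[[-0.0007,-0.005,0],-0.04,0],[[-0.0007,-0.005,0],-0.04,0]]'
python3 -m pendant '[[[-0.0007,-0.005,0],-0.04,0],[[-0.0007,-0.005,0],-0.04,0],[[-0.0004,-0.005,0],-0.04,0],[[0,-0.007,0],0,0],[[0,-0.007,0],0,0],[[0,-0.005,0],0,0],[[0,0,0],0,0],[[0,0,0],0,0],[[0,0,0],0,0],[[0,0,0],0,0]]'
python3 - <<'E'
from station import ctrl
import cv2,numpy as np
t=ctrl.camera("top");s=ctrl.camera("side")
a=t["frame"][130:290,30:230,::-1];b=s["frame"][200:360,150:350,::-1]
cv2.imwrite("pics/a2.png",cv2.resize(np.hstack([a,b]),None,fx=2,fy=2,interpolation=cv2.INTER_CUBIC))
E
```

```text
time_s: 8.6
position: [0.503, 0.2445, 0.1105]
tool_rot: [3.141, 0.001, 1.886]
ft_force: [0.1, -1.9, -0.4]
grip_width: 0.003
grip_force: 0.7
time_s: 9.6
position: [0.4722, 0.2306, 0.1104]
tool_rot: [3.142, -0.0, 2.005]
ft_force: [0.2, -0.1, 0.0]
grip_width: 0.005
grip_force: 0.0
```

View pics/a2.png

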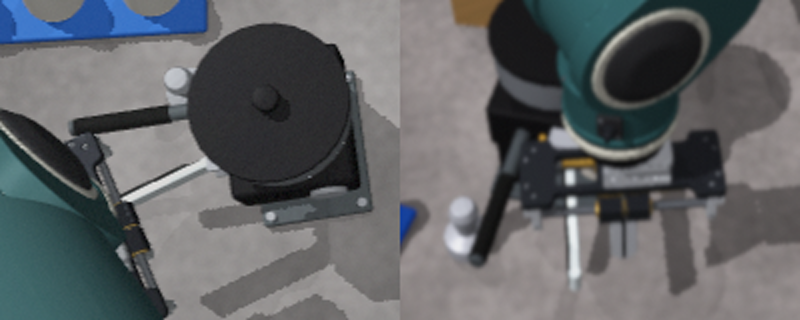

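The lever is fully sprung back, with its tip at crop (572,285) as before. Now the second press.

```bash
python3 -m pendant '[[[-0.001,0.007,0],0,0],[[-0.001,0.007,0],0,0],[[-0.001,0.007,0],0,0],[[-0.001,0.006,0],0,0],[[0,0,0],0,0]]'
python3 -m pendant '[[[0.0007,0.0044,0],0.04,0],[[0.0007,0.0044,0],0.04,0],[[0.0007,0.0044,0],0.04,0],[[0.0007,0.0044,0],0.04,0],[[0.0007,0.0044,0],0.04,0],[[0.0007,0.0044,0],0.04,0],[[0.0007,0.0044,0],0.04,0],[[0.0007,0.0044,0],0.04,0],[[0,0,0],0,0],[[0,0,0],0,0]]'
python3 -m pendant '[[[0.0007,0.0044,0],0.04,0],[[0.0007,0.0044,0],0.04,0],[[0.0003,0.0022,0],0.02,0],[[0,0.002,0],0.02,0],[[0,0,0],0,0],[[0,0,0],0,0]]'
```

```text
time_s: 10.2
position: [0.4989, 0.2385, 0.1103]
tool_rot: [3.142, -0.001, 2.004]
ft_force: [0.2, -0.2, -1.3]
grip_width: 0.003
grip_force: 0.0
time_s: 11.2
position: [0.5295, 0.254, 0.1103]
tool_rot: [-3.141, -0.0, 1.687]
ft_force: [-3.2, 1.1, -0.7]
grip_width: 0.006
grip_force: 1.6
time_s: 11.8
position: [0.5427, 0.2564, 0.1104]
tool_rot: [-3.141, -0.0, 1.566]
ft_force: [-3.1, 2.5, 0.5]
grip_width: 0.006
grip_force: 2.0
```

```bash
python3 -m pendant '[[[0,0.002,0],0,0],[[0,0.0015,0],0,0],[[0,0,0],0,0],[[0,0,0],0,0]]'
python3 -m pendant '[[[0,0.0015,0],0,0],[[0,0,0],0,0],[[0,0,0],0,0],[[0,0,0],0,0],[[0,0,0],0,0],[[0,0,0],0,0]]'
python3 - <<'E'
from station import ctrl
import cv2,numpy as np
t=ctrl.camera("top");s=ctrl.camera("side")
a=t["frame"][130:290,30:230,::-1];b=s["frame"][200:360,150:350,::-1]
cv2.imwrite("pics/a3.png",cv2.resize(np.hstack([a,b]),None,fx=2,fy=2,interpolation=cv2.INTER_CUBIC))
E
```

```text
time_s: 12.2
position: [0.5461, 0.2565, 0.1104]
tool_rot: [-3.141, -0.0, 1.566]
ft_force: [-4.8, 2.9, 0.0]
grip_width: 0.004
grip_force: 2.4
time_s: 12.8
position: [0.5466, 0.2565, 0.1104]
tool_rot: [-3.14, 0.0, 1.566]
ft_force: [-11.9, 1.0, 4.4]
grip_width: 0.008
grip_force: 6.1
```

View pics/a3.png

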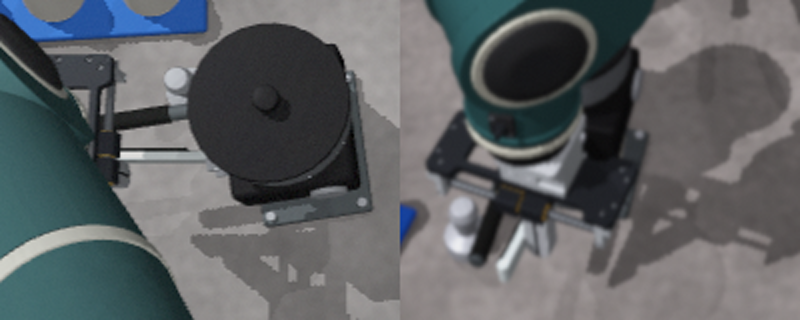

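The lever is held past parallel against its stop at about 12 N (the spring alone gives about 4 N). The gap to the bar is still there and nothing else has moved.

```bash
python3 -c "
from station import ctrl
print(ctrl.hand_in())"
```

```text
the job is handed in; nothing more can be done
None
```

I pressed the round dispenser's lever in to its stop, let it spring all the way back, then pressed it to the stop again and handed in while holding it there at about 12 N, with the gap to the bar still open; the first press briefly reached about 16 N.

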